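Restock the sloped drinks and biscuit bins

ROBOT

A 6-joint arm with a two-finger parallel gripper is mounted at the origin on the work surface. World frame = base frame: x ahead of the robot, y to its left, z up, the work surface at z = 0. Lengths are in m, angles in degrees, forces in N, time in s.
With the tool pointing down it reaches from about 0.4 to 0.825 m from the base axis. Payload 7 kg.
Tool frame: the origin (TCP) lies at the very end of the fingers, on their centre line; the grasp point (between the pads) lies 19 mm behind it; x points along the fingers, z is the direction in which the jaws open and shut, and the axes are right-handed (so a half turn about x gives the same grasp; the last joint's range is limited). The gripper opens to 88 mm and grips with 3 to 60 N. Pads are 19 mm wide; open, the fingers measure 130 mm over their backs; the gripper's body (78 mm by 193 mm) begins 47 mm behind the grasp point.
Start: joints at [-52.649, 20.546, 0.682, 0, -70.136, -16.507], TCP at [0.24, -0.631, 0.227] pointing down, gripper open.
Joint ranges: [-176.03, 176.03], [-82.01, 121.73], [-58.28, 71.71], [-173.87, 95.51], [-174.79, -0.11], [-173.66, 173.66]. Speed limits (degrees/s): [136.94, 136.94, 172.46, 180, 180, 180].

INTERFACE

Orientations are given as [roll, pitch, yaw] about the fixed x, y, z axes, in that order (R = Rz(yaw) Ry(pitch) Rx(roll)).
In Python, from plant import sensors, cams, workorder gives the robot as it stands. The module is installed in compiled form; this text tells all that it offers.
- The arm moves only by the shell command python3 -m handwheel 'ROWS' [OPENING] [FORCE]. ROWS is JSON, one flat list of numbers, 4 for each row, row after row: the shift along the tool's x, y, z in cm, then the turn about the tool's x in degrees. A call has exactly 10 rows; each row is the pose to reach, as a shift and turn from the pose commanded when the call began, along the tool's axes at that moment; what a row does not reach only later rows make up. A row lasts 1/8 s, in which the tool goes at most 62.5 mm and 10.7 degrees, less where a joint would pass 70% of its speed; a pose out of reach is approached as far as the arm can. A call with a gripper value outside its range is refused whole. OPENING is the finger opening in cm, from 0 to 8.76, set as the call begins (- or left out, the last holds). The fingers move at their own pace and stop on an object; FORCE is the grip in N (left out, the last holds). Time passes only in rows, so rows that repeat a pose let the fingers close, or fill a call up. It gives the time, the measured TCP pose, the force and the opening at its end, in the units of the state.
- sensors.get_state(): the state, without advancing time (a new reading comes with each control period).
- cams.capture(name): name is "side" or "top"; returns a dict with "image" (384x512x3 uint8, red, green, blue), "fov_y" (degrees; the focal length in pixels is half the picture's height over the tangent of half this angle, whatever the lens; pixels are square), "cx", "cy" (the principal point, pixels), "xyz" and "rotation" of the camera in the world. Camera axes: x right, y down, z forward; pixel columns grow to the right and rows downward; lengths in m; the calibration is good to about 2 mm. A picture is of the moment at which its call begins. There is no depth.
- workorder.close_job(): hands the job in, once; it reports no verdict.
The state is a dict: "time_s": time; "joints": joint angles; "qd": joint speeds; "joint_torque": joint torques, N m; "tcp_pos": TCP position; "eef_rot": TCP orientation; "contact_force": force on the tool from outside, world axes, zero at the start; "moment": the same for the moment, N m; "gripper_width": finger opening in m.
Only numpy, scipy, OpenCV 4.12 (cv2) and the standard library are available. Lean on these libraries where they do the work, as an engineer would, in place of code of your own. Each camera call takes 0.05 s, during which the arm holds its last target.

TASK

Restock the two sloped bins on the cafe counter: set the loose drink carton and the loose biscuit box upright, each in the bin that already holds one of its kind, behind it and turned the same way (a half turn makes no difference), and slide each row down the slope until the front one rests fully home against the stop and the new one rests against its back, with no gaps. Go gently: feel for the stop and do not ram or drop the stock, and leave the napkin holder, jar and cups alone.

Things in the scene. Friction and masses are not known exactly. Their poses are not given: they have to be found in the camera images.
- carton_bin: Fixed plywood ramp holding a tall carton. Origin: on the deck at its lower end, mid-width; x points down the slope (away from the robot), 12 degrees below level; z is the deck's upward normal. Deck x=-240 (open upper end) to 0 mm, 72 mm wide between rails 20 high, 8 thick. The stop, a board 45 mm high, is clamped with its face anywhere from x=-60 to 0: where is not given, look or feel for it.
- box_bin: The same kind of fixed ramp holding a low biscuit box; origin, axes, sizes and stop as for carton_bin, but its stop is clamped elsewhere. 88 mm wide over the rails; deck 22 mm above the counter at the lower end, 72 mm at the open upper end. Stock does not slide by itself; pushing a row of two takes up to 5 N (jolts of 10 N as it breaks loose), and it stays where it is left. The stop is firm.
- carton_front_c (a point): Centre (half-way up) of the tall white drink carton already in its bin: 56 mm (its x) by 62 mm (its y) by 100 mm high (its z), with a screw cap 22 mm across and 10 mm high in the middle of its top; about 0.33 kg (may be 30 percent off). It stands part-way up the deck, perhaps a little askew. Pushed high up it would tip over: push low.
- carton_new_c (a point): Centre of the loose drink carton, standing on the counter, the same as the other (56 x 62 x 100 mm plus cap). In the bin its 56 mm side lies along the slope.
- box_front_c (a point): Centre of the low cardboard biscuit box already in its bin: 70 mm (its x) by 62 mm (its y) by 60 mm high (its z), about 0.20 kg (may be 30 percent off). It stands part-way up the deck, perhaps a little askew.
- box_new_c (a point): Centre of the loose biscuit box, standing on the counter, the same as the other (70 x 62 x 60 mm). In the bin its 70 mm side lies along the slope.
- napkins: Bystander: steel napkin dispenser, 110 x 130 x 120 mm, origin at the middle of its underside.
- jar: Bystander: glass jar with a wooden lid, 90 mm across, 150 mm high, origin at the middle of its underside.
- cups: Bystander: stack of paper cups, 86 mm across, 150 mm high, origin at the middle of its underside.
Not all that is in view belongs to the job. What is shaped like the part that bears carton_new_c but orange or turquoise is not meant.

How it is judged (in metres and radians):
At the end, for the whole second after the job is handed in: In each bin both items stand at rest on the deck, square to it and to the lane (0.06 rad; height 5 mm, mid-lane 12 mm), the front one within 3 mm of touching the stop and the new one, behind it, within 3 mm of touching the front one (x of carton_stop_c0 in the frame of carton_front_c between 0.028 and 0.036 m and y of carton_front_c in the frame of carton_bin between -0.012 and 0.012 m and z of carton_front_c in the frame of carton_bin between 0.045 and 0.055 m and angle between the z axis of each of carton_front_c, carton_new_c and the z axis of carton_bin, either way round below 0.06 rad and angle between the x axis of each of carton_front_c, carton_new_c and the x axis of carton_bin, either way round below 0.06 rad and linear speed of each of carton_front, carton_new, box_front, box_new below 0.02 m/s and x of carton_new_c in the frame of carton_front_c between -0.059 and -0.051 m and y of carton_new_c in the frame of carton_bin between -0.012 and 0.012 m and z of carton_new_c in the frame of carton_bin between 0.045 and 0.055 m and x of box_stop_c0 in the frame of box_front_c between 0.035 and 0.043 m and y of box_front_c in the frame of box_bin between -0.012 and 0.012 m and z of box_front_c in the frame of box_bin between 0.025 and 0.035 m and angle between the z axis of each of box_front_c, box_new_c and the z axis of box_bin, either way round below 0.06 rad and angle between the x axis of each of box_front_c, box_new_c and the x axis of box_bin, either way round below 0.06 rad and x of box_new_c in the frame of box_front_c between -0.073 and -0.065 m and y of box_new_c in the frame of box_bin between -0.012 and 0.012 m and z of box_new_c in the frame of box_bin between 0.025 and 0.035 m).
It fails at once if a row was rammed against its stop with more than 40 N (contact force between carton_front and carton_stop_c0 above 40 N or contact force between box_front and box_stop_c0 above 40 N).
It fails at once if a new item was dropped or thrown (faster than 0.6 m/s while touching nothing) ((linear speed of carton_new above 0.6 m/s and contact force between carton_new and anything else below 0.05 N) or (linear speed of box_new above 0.6 m/s and contact force between box_new and anything else below 0.05 N)).
It fails at once if a bystander was moved more than 20 mm (distance of any of napkins, jar, cups from where it was at the start of the episode above 0.02 m).
It also fails if it takes over 72 s, if anything falls off the work surface, if the arm or the gripper's body presses on something with over 40 N, if the wrist force passes 120 N, or if a joint passes its speed limit or range.

## Working session

There is one attempt and no reset: what is moved stays moved. The work goes in short steps, Python scripts to look and compute and a shell command to move; the robot and the scene stay as the last step left them, time stands still between calls to the robot, and variables do not carry over. Pictures are saved under pics/ and viewed, and the job is handed in when it is done.

```bash
mkdir -p pics; ls; python3 - <<'E'
from plant import sensors, cams
import cv2,json
s=sensors.get_state();print(s)
for n in("side","top"):
    c=cams.capture(n);cv2.imwrite(f"pics/{n}0.png",c["image"][:,:,::-1]);print({k:v for k,v in c.items() if k!="image"})
E
```

```text
pics
{'time_s': 0.0, 'joints': array([-5.26489188e+01,  2.05926557e+01,  6.34534994e-01, -1.89383435e-02,
       -7.01363907e+01, -1.65068573e+01]), 'qd': array([ 0.1059415 , -0.01561139,  0.02232321,  0.03193319, -0.00872883,
        0.04885322]), 'joint_torque': array([-3.16033482e-03, -5.82722425e+01,  2.93044192e+01,  6.99734151e+00,
        6.67826651e-03, -1.71478664e-04]), 'tcp_pos': array([ 0.23998121, -0.63038256,  0.22561842]), 'eef_rot': array([  5.84042325,  89.90382587, 116.67819758]), 'contact_force': array([ 1.20273782,  0.48885492, -0.37960566]), 'moment': array([ 0.03771801, -0.00830141, -0.0595417 ]), 'gripper_width': 0.08770941598515034}
{'fov_y': 44.82318472679887, 'cx': 254.06182651023462, 'cy': 184.28097652186904, 'xyz': array([0.46385537, 0.97596354, 1.03460076]), 'rotation': array([-133.88050015,    0.4761067 , -173.67759859])}
{'fov_y': 42.46705450277306, 'cx': 257.8945315339341, 'cy': 183.3343336794783, 'xyz': array([ 0.31487446, -0.00240791,  1.84127982]), 'rotation': array([-171.69906797,    0.96547867,  -90.67691613])}
```

View pics/side0.png

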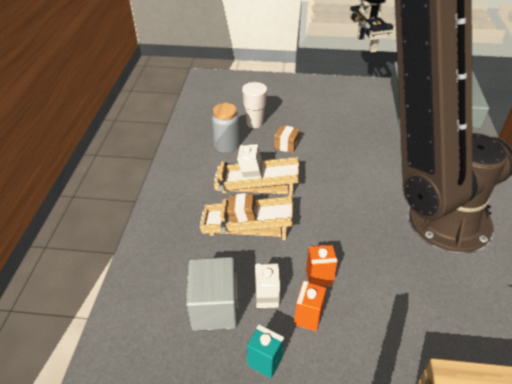

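View pics/top0.png

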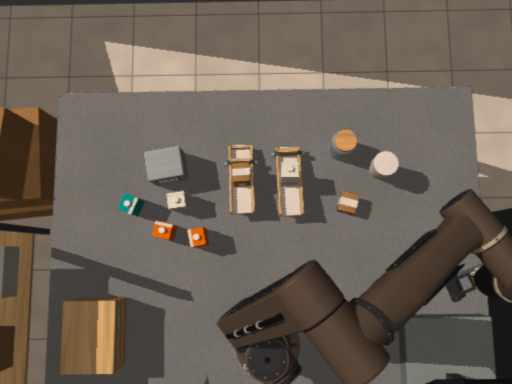

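The white loose carton is at top (176,200) / side (267,285). The orange cartons at (163,231) and (197,237) and the turquoise one at (130,204) are decoys. The loose biscuit box is at top (348,203) / side (287,139). I'll confirm these in enlarged crops.

```bash
python3 - <<'E'
import cv2
t=cv2.imread("pics/top0.png");s=cv2.imread("pics/side0.png")
cv2.imwrite("pics/t_bins.png",cv2.resize(t[138:228,220:320],None,fx=6.5,fy=6.5,interpolation=cv2.INTER_CUBIC))
cv2.imwrite("pics/t_l.png",cv2.resize(t[180:255,110:220],None,fx=7,fy=7,interpolation=cv2.INTER_CUBIC))
cv2.imwrite("pics/t_r.png",cv2.resize(t[120:220,320:410],None,fx=6,fy=6,interpolation=cv2.INTER_CUBIC))
cv2.imwrite("pics/s_bins.png",cv2.resize(s[120:245,190:310],None,fx=4.8,fy=4.8,interpolation=cv2.INTER_CUBIC))
E
```

```text
(no output)
```

View pics/t_bins.png

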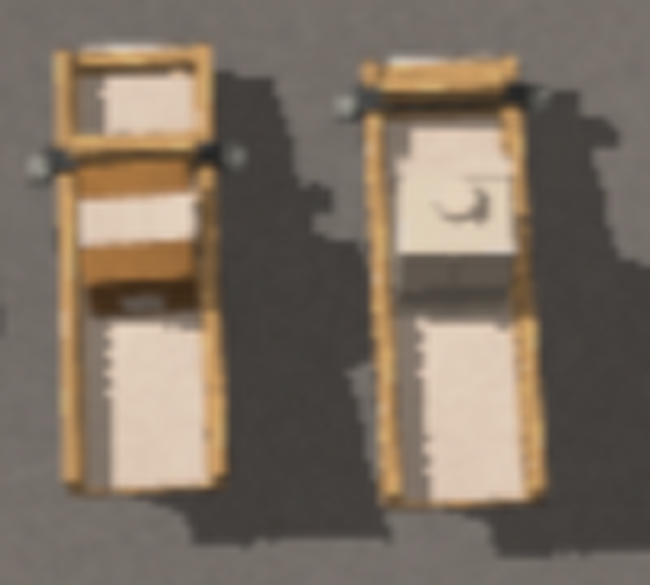

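View pics/t_l.png

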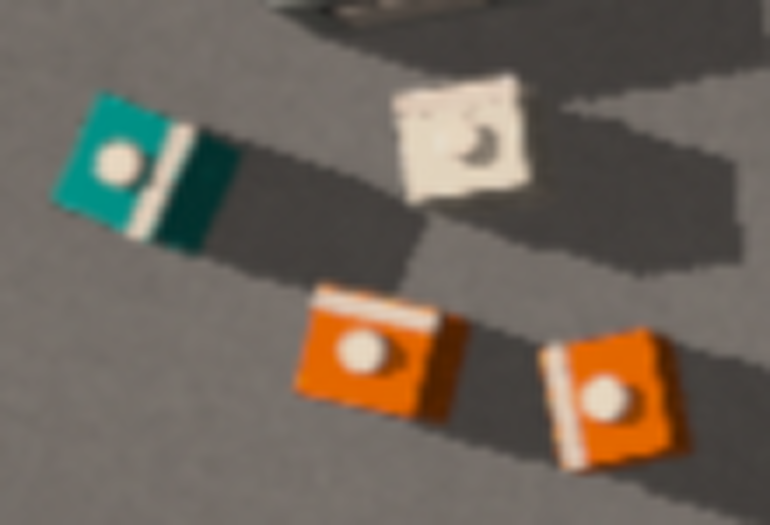

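View pics/t_r.png

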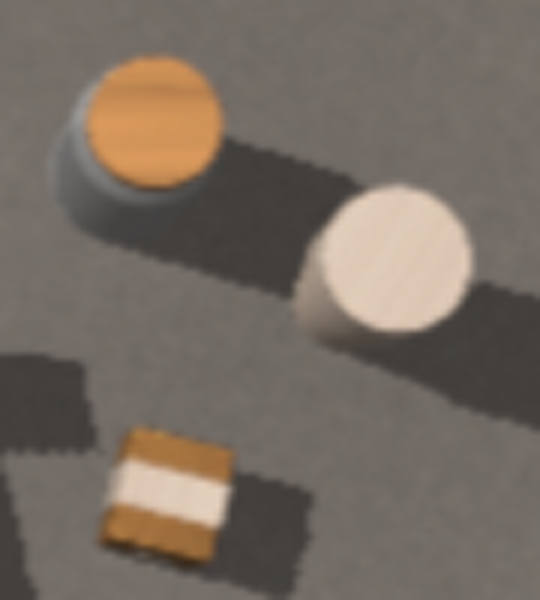

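View pics/s_bins.png

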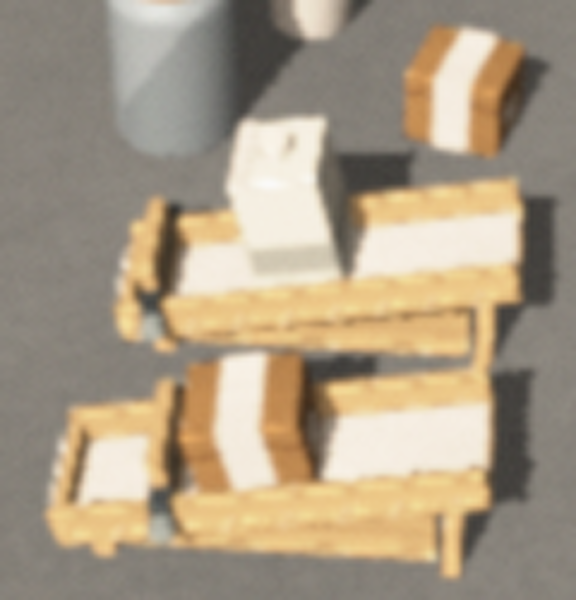

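```bash
cat > h.py <<'E'
import numpy as np, cv2
from scipy.spatial.transform import Rotation as R
def pose(c):
    f=c["image"].shape[0]/2/np.tan(np.radians(c["fov_y"]/2))
    return f,c["cx"],c["cy"],np.array(c["xyz"]),R.from_euler("xyz",c["rotation"],degrees=True).as_matrix()
def ray(c,uv):
    f,cx,cy,o,M=pose(c); uv=np.atleast_2d(np.asarray(uv,float))
    d=np.c_[(uv[:,0]-cx)/f,(uv[:,1]-cy)/f,np.ones(len(uv))]@M.T
    return o,d
def onz(c,uv,z):
    o,d=ray(c,uv); t=(z-o[2])/d[:,2]; return o+d*t[:,None]
def onplane(c,uv,p,n):
    o,d=ray(c,uv); t=((p-o)@n)/(d@n); return o+d*t[:,None]
def proj(c,P):
    f,cx,cy,o,M=pose(c); q=(np.atleast_2d(P)-o)@M
    return np.c_[q[:,0]/q[:,2]*f+cx,q[:,1]/q[:,2]*f+cy]
def tri(c1,u1,c2,u2):
    (o1,d1),(o2,d2)=ray(c1,u1),ray(c2,u2); d1=d1[0]/np.linalg.norm(d1[0]);d2=d2[0]/np.linalg.norm(d2[0])
    s=np.linalg.lstsq(np.c_[d1,-d2],o2-o1,rcond=None)[0]
    a,b=o1+s[0]*d1,o2+s[1]*d2; return (a+b)/2,np.linalg.norm(a-b)
E
cat > m.py <<'E'
from h import *
from plant import cams,sensors
import pickle
T=cams.capture("top");S=cams.capture("side");pickle.dump((T,S),open("c0.pkl","wb"))
s=sensors.get_state();print("tool axes\n",R.from_euler("xyz",s["eef_rot"],degrees=True).as_matrix().round(3))
im=T["image"];hsv=cv2.cvtColor(im,cv2.COLOR_RGB2HSV)
def blob(mask,x0,y0,x1,y1):
    m=np.zeros_like(mask);m[y0:y1,x0:x1]=mask[y0:y1,x0:x1]
    c=max(cv2.findContours(m,cv2.RETR_EXTERNAL,cv2.CHAIN_APPROX_NONE)[0],key=cv2.contourArea);return c[:,0,:]
def rep(n,c,z):
    P=onz(T,c,z)[:,:2]
    r=cv2.minAreaRect((P*1000).astype(np.float32));print(n,"ctr mm",np.round(r[0],1),"size",np.round(r[1],1),"ang",round(r[2],1),"corners",cv2.boxPoints(r).round(0).tolist())
w=((hsv[...,2]>150)&(hsv[...,1]<70)).astype(np.uint8)
rep("carton_new",blob(w,160,185,192,215),.100)
b=((hsv[...,2]>120)).astype(np.uint8)
rep("box_new",blob(b,330,187,365,220),.060)
for n,u in (("jar",(345,140)),("cups",(385,162)),):print(n,onz(T,[u],.15).round(3))
print("napk",onz(T,[(147,151),(181,148),(184,177),(148,181)],.12).round(3).tolist())
# bins rails upper-end outer corners (top-edge) & far
print(hsv[200,176],hsv[200,237],hsv[203,348])
E
python3 m.py
```

```text
tool axes
 [[-0.    -0.935 -0.356]
 [ 0.001 -0.356  0.935]
 [-1.     0.     0.001]]
carton_new ctr mm [516.6 318.2] size [56.8 63.8] ang 8.0 corners [[484.0, 346.0], [493.0, 283.0], [549.0, 291.0], [540.0, 354.0]]
box_new ctr mm [ 505.7 -298.5] size [73.8 71.7] ang 76.1 corners [[462.0, -326.0], [532.0, -343.0], [549.0, -271.0], [480.0, -254.0]]
jar [[ 0.711 -0.283  0.15 ]]
cups [[ 0.63  -0.418  0.15 ]]
napk [[0.689, 0.418, 0.12], [0.698, 0.296, 0.12], [0.593, 0.285, 0.12], [0.58, 0.412, 0.12]]
[ 17  45 227] [ 14  48 192] [ 15  45 223]
```

```bash
cat > m2.py <<'E'
from h import *
import pickle
T,S=pickle.load(open("c0.pkl","rb"))
im=T["image"];up=cv2.resize(im[185:222,328:368],None,fx=15,fy=15,interpolation=cv2.INTER_CUBIC)
cv2.imwrite("pics/box_big.png",up[:,:,::-1])
up=cv2.resize(im[140:222,222:306],None,fx=7,fy=7,interpolation=cv2.INTER_CUBIC)
for k in range(0,84,10):
    cv2.putText(up,str(222+k),(k*7,10),0,.4,(255,255,0));cv2.putText(up,str(140+k),(0,k*7+4),0,.4,(255,255,0))
cv2.imwrite("pics/bins_big.png",up[:,:,::-1])
si=S["image"];up=cv2.resize(si[135:245,195:305],None,fx=5.4,fy=5.4,interpolation=cv2.INTER_CUBIC)
for k in range(0,110,10):
    cv2.putText(up,str(195+k),(int(k*5.4),10),0,.4,(255,255,0));cv2.putText(up,str(135+k),(0,int(k*5.4)+4),0,.4,(255,255,0))
cv2.imwrite("pics/bins_side.png",up[:,:,::-1])
E
python3 m2.py
```

```text
(no output)
```

View pics/box_big.png

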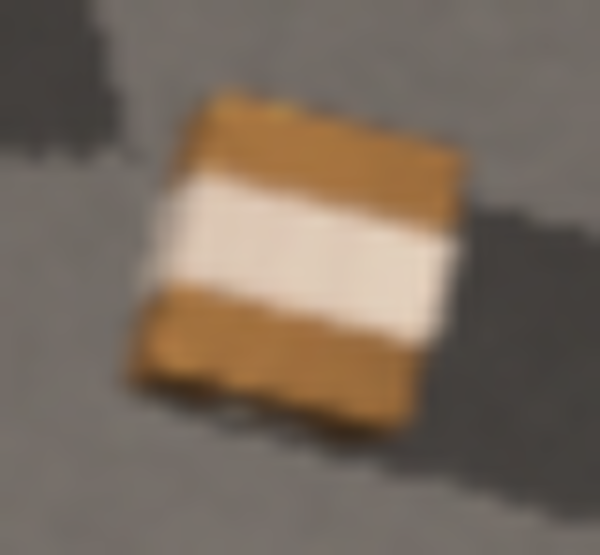

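View pics/bins_big.png

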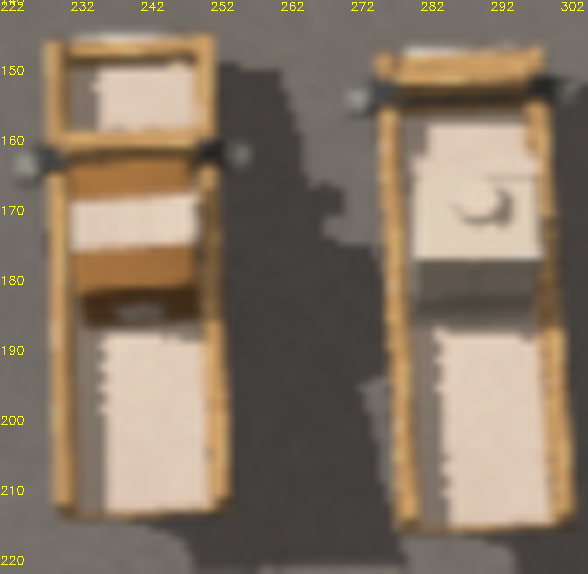

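View pics/bins_side.png

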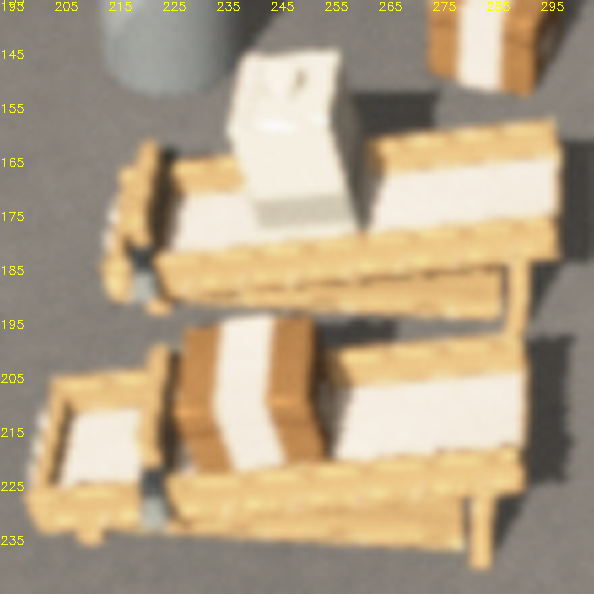

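```bash
cat > m3.py <<'E'
from h import *
import pickle
T,S=pickle.load(open("c0.pkl","rb"))
c=np.array([(212,93),(467,150),(407,425),(140,370)])
uv=(c+.5)/15-.5+[328,185]
P=onz(T,uv,.06)[:,:2]*1000
print("box_new corners",P.round(0).tolist(),"ctr",P.mean(0).round(1),"len",[round(np.linalg.norm(P[i]-P[i-1])) for i in range(4)])
b=np.array([(195,175),(445,235),(165,285),(430,340)]);B=onz(T,(b+.5)/15-.5+[328,185],.06)[:,:2]
for a in((0,1),(2,3)):
    d=B[a[1]]-B[a[0]];print("band yaw",np.degrees(np.arctan2(d[1],d[0])).round(1))
e=P[0]-P[3];f=P[1]-P[2];print("side yaws",[np.degrees(np.arctan2(v[1],v[0])).round(1) for v in(e,f)])
for n,far,near,fr,nr in(("box",(227.9,252.1),(229.4,254.4),144.9,212.4),("carton",(275.4,299.4),(278.2,303.2),146.6,214.5)):
    F=onz(T,[(u,fr) for u in far],.0416);N=onz(T,[(u,nr) for u in near],.0915)
    m=F.mean(0)-N.mean(0)
    print(n,"far",F.round(4).tolist(),"near",N.round(4).tolist(),"widths",np.linalg.norm(F[0]-F[1]).round(4),np.linalg.norm(N[0]-N[1]).round(4),"len",np.linalg.norm(m).round(4),"yaw",np.degrees(np.arctan2(m[1],m[0])).round(2))
E
python3 m3.py
```

```text
box_new corners [[544.0, -279.0], [529.0, -340.0], [463.0, -323.0], [477.0, -259.0]] ctr [ 503.1 -300.1] len [70, 63, 68, 65]
band yaw -104.5
band yaw -102.6
side yaws [np.float64(-16.4), np.float64(-14.5)]
box far [[0.7242, 0.1349, 0.0416], [0.7228, 0.0447, 0.0416]] near [[0.4677, 0.1265, 0.0915], [0.4665, 0.0377, 0.0915]] widths 0.0902 0.0888 len 0.2613 yaw 1.72
carton far [[0.715, -0.0419, 0.0416], [0.7136, -0.1311, 0.0416]] near [[0.4579, -0.0466, 0.0915], [0.4567, -0.135, 0.0915]] widths 0.0891 0.0885 len 0.2618 yaw 0.96
```

```bash
cat > m4.py <<'E'
from h import *
import pickle
T,S=pickle.load(open("c0.pkl","rb"))
a=np.radians(12)
def frame(nx,ny,yaw):
    Y=np.radians(yaw);fw=np.array([np.cos(Y),np.sin(Y),0])
    x=fw*np.cos(a)-np.array([0,0,np.sin(a)]);y=np.array([-np.sin(Y),np.cos(Y),0]);z=np.cross(x,y)
    top=np.array([nx,ny,.0915])  # rail top at upper end = x -240,z 20
    return top-(-.24)*x-.02*z,np.c_[x,y,z]
FR={"box":frame(.4671,.0821,1.7),"carton":frame(.4573,-.0908,1.0)}
if __name__=="__main__":
  for n,(o,M) in FR.items(): print(n,o.round(4))
  def q(n,uv,h):
    o,M=FR[n];return ((onplane(T,uv,o+h*M[:,2],M[:,2])-o)@M*1000).round(0).tolist()
  g=lambda l:[(x/7-.5+222,y/7-.5+140) for x,y in l]
  print("box stop top edges(45)",q("box",g([(130,135),(130,155)]),.045))
  print("box top corners(60)",q("box",g([(70,165),(193,160),(197,283),(75,290)]),.06))
  print("box rear bottom",q("box",g([(90,328),(195,325)]),.0))
  print("carton stop",q("carton",g([(460,60),(460,85),(460,105)]),.045))
  print("carton top corners(100)",q("carton",g([(413,178),(535,178),(541,258),(412,262)]),.1))
  print("carton rear bottom",q("carton",g([(420,305),(535,300)]),.0),q("carton",g([(420,318)]),0))
E
python3 m4.py
```

```text
box [0.6976 0.0889 0.022 ]
carton [ 0.6879 -0.0868  0.022 ]
box stop top edges(45) [[-44.0, 0.0, 45.0], [-55.0, 0.0, 45.0]]
box top corners(60) [[-65.0, 31.0, 60.0], [-66.0, -33.0, 60.0], [-133.0, -33.0, 60.0], [-134.0, 29.0, 60.0]]
box rear bottom [[-133.0, 26.0, 0.0], [-134.0, -29.0, -0.0]]
carton stop [[7.0, 2.0, 45.0], [-8.0, 3.0, 45.0], [-19.0, 3.0, 45.0]]
carton top corners(100) [[-82.0, 31.0, 100.0], [-84.0, -30.0, 100.0], [-127.0, -30.0, 100.0], [-127.0, 34.0, 100.0]]
carton rear bottom [[-113.0, 27.0, 0.0], [-112.0, -34.0, 0.0]] [[-120.0, 27.0, 0.0]]
```

```bash
cat > go.py <<'E'
import sys
from h import *
from plant import sensors
def need(x,y,z,jaw):
    s=sensors.get_state();M=R.from_euler("xyz",s["eef_rot"],degrees=True).as_matrix()
    d=(np.array([x,y,z])-s["tcp_pos"])*100
    cur=np.degrees(np.arctan2(M[1,2],M[0,2]));t=(cur-jaw+90)%180-90
    print("t",round(s["time_s"],2),"tcp",s["tcp_pos"].round(4),"jaw",cur.round(2),"F",s["contact_force"].round(1),"w",round(s["gripper_width"],4))
    print("shift cm tool xyz",(d@M).round(2),"turn",t.round(1))
if __name__=="__main__": need(*map(float,sys.argv[1:5]))
E
python3 go.py .503 -.300 .137 75.5
python3 -m handwheel '[1,-4,2.5,5, 2,-9,5.5,9, 3,-14,8.5,13, 4.5,-19,11.5,17, 6,-24,14.3,22, 7,-29,17.3,27, 8,-33,19.8,32, 8.7,-35.7,21.2,35, 8.9,-36.4,21.6,35.4, 8.9,-36.4,21.6,35.4]' 8.76 20
python3 go.py .503 -.300 .027 75.5
python3 - <<'E'
from plant import cams
import cv2,pickle
T=cams.capture("top");S=cams.capture("side");pickle.dump((T,S),open("c1.pkl","wb"))
a=cv2.resize(T["image"][150:250,300:400],None,fx=4,fy=4,interpolation=2);b=cv2.resize(S["image"][60:160,240:340],None,fx=4,fy=4,interpolation=2)
cv2.imwrite("pics/a1.png",cv2.hconcat([a,b])[:,:,::-1])
E
```

```text
t 0.2 tcp [ 0.2401 -0.6306  0.226 ] jaw 110.84 F [-1.1 -0.5 -0.4] w 0.0874
shift cm tool xyz [  8.92 -36.34  21.53] turn 35.3
time_s: 1.45
tcp_pos: [0.5034, -0.2993, 0.1374]
eef_rot: [94.2, 90.0, 169.8]
contact_force: [0.4, -0.5, 0.5]
gripper_width: 0.0878
t 1.45 tcp [ 0.5034 -0.2993  0.1374] jaw 75.53 F [ 0.4 -0.5  0.5] w 0.0878
shift cm tool xyz [11.04  0.02 -0.08] turn 0.0
```

View pics/a1.png

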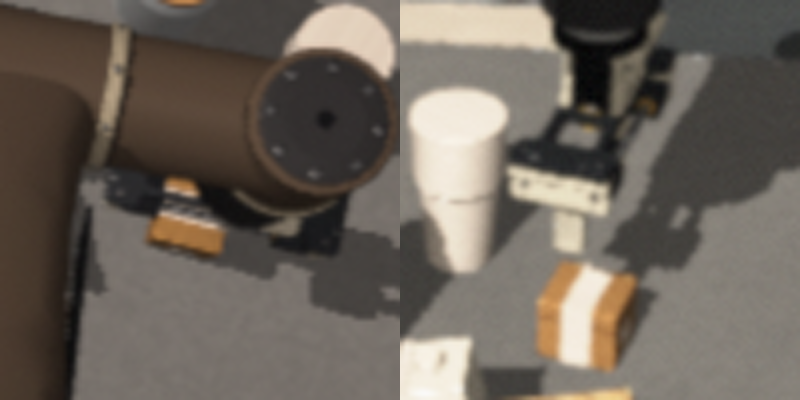

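The side view shows the fingers directly above the box, at crop (570,230), with the jaws astride its band. I'll descend.

```bash
python3 -m handwheel '[1.2,0,0,0, 2.8,0,0,0, 4.4,0,0,0, 6,0,0,0, 7.5,0,0,0, 9,0,0,0, 10,0,0,0, 10.7,0,0,0, 11,0,0,0, 11,0,0,0]'
python3 -m handwheel '[0,0,0,0, 0,0,0,0, 0,0,0,0, 0,0,0,0, 0,0,0,0, 0,0,0,0, 0,0,0,0, 0,0,0,0, 0,0,0,0, 0,0,0,0]' 4 20
python3 go.py .503 -.300 .2 91.7
```

```text
time_s: 2.8
tcp_pos: [0.5036, -0.2995, 0.0277]
eef_rot: [-105.2, 90.0, -29.8]
contact_force: [-0.1, 0.4, -0.0]
gripper_width: 0.0875
time_s: 4.05
tcp_pos: [0.5036, -0.2995, 0.0278]
eef_rot: [-106.2, 90.0, -30.7]
contact_force: [-1.3, -0.5, 5.1]
gripper_width: 0.0617
t 4.05 tcp [ 0.5036 -0.2995  0.0278] jaw 75.45 F [-1.3 -0.5  5.1] w 0.0617
shift cm tool xyz [-17.22   0.04  -0.06] turn -16.2
```

```bash
python3 go.py .527 .0838 .2 91.7;  python3 go.py .527 .0838 .105 91.7
```

```text
t 4.05 tcp [ 0.5036 -0.2995  0.0278] jaw 75.45 F [-1.3 -0.5  5.1] w 0.0617
shift cm tool xyz [-17.22   7.36  37.69] turn -16.2
t 4.05 tcp [ 0.5036 -0.2995  0.0278] jaw 75.45 F [-1.3 -0.5  5.1] w 0.0617
shift cm tool xyz [-7.72  7.37 37.69] turn -16.2
```

```bash
python3 -m handwheel '[-1.5,0,0,0, -5,0,0,0, -10,0,1,0, -14.5,0.8,4,-2, -17,1.8,9,-4, -17.2,2.8,14.5,-7, -17.2,3.8,20,-10, -17.2,4.9,25,-13, -17.2,5.9,30,-15, -17.2,6.6,34,-16.2]'
python3 go.py .527 .0838 .110 91.7
```

```text
time_s: 5.3
tcp_pos: [0.5245, 0.0483, 0.2001]
eef_rot: [-4.1, 90.0, 87.6]
contact_force: [0.6, -0.9, -2.1]
gripper_width: 0.0619
t 5.3 tcp [0.5245 0.0483 0.2001] jaw 91.74 F [ 0.6 -0.9 -2.1] w 0.0619
shift cm tool xyz [ 9.01 -0.36  3.54] turn 0.0
```

```bash
python3 -m handwheel '[0,-0.1,1.5,0, 0.5,-0.3,3,0, 1.5,-0.3,3.5,0, 3,-0.3,3.5,0, 4.5,-0.3,3.5,0, 6,-0.3,3.5,0, 7.5,-0.3,3.5,0, 8.5,-0.3,3.5,0, 9,-0.3,3.5,0, 9,-0.3,3.5,0]'
cat > pic.py <<'E'
import sys,cv2,pickle
from plant import cams
n=sys.argv[1];T=cams.capture("top");S=cams.capture("side");pickle.dump((T,S),open("last.pkl","wb"))
x,y=int(sys.argv[2]),int(sys.argv[3]);u,v=int(sys.argv[4]),int(sys.argv[5])
a=cv2.resize(T["image"][y:y+80,x:x+80],None,fx=5,fy=5,interpolation=2);b=cv2.resize(S["image"][v:v+80,u:u+80],None,fx=5,fy=5,interpolation=2)
cv2.imwrite(f"pics/{n}.png",cv2.hconcat([a,b])[:,:,::-1])
E
python3 pic.py b1 210 135 200 170
```

```text
time_s: 6.55
tcp_pos: [0.5271, 0.0813, 0.1094]
eef_rot: [130.8, 90.0, -137.6]
contact_force: [0.1, 0.1, -1.4]
gripper_width: 0.0618
```

View pics/b1.png

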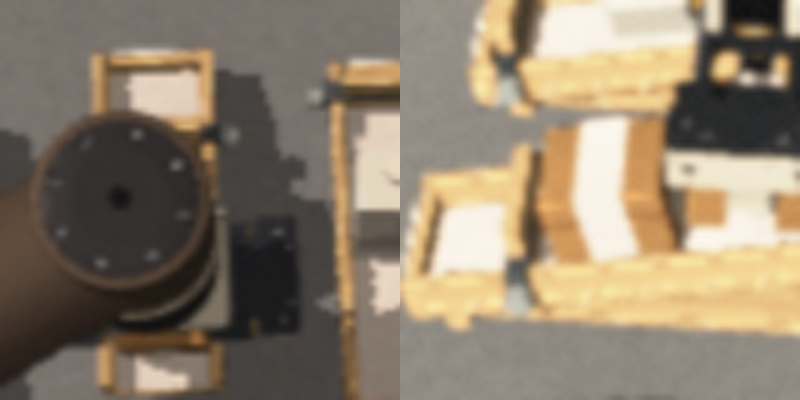

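```bash
python3 -m handwheel '[0.2,0,0.1,0, 0.5,0,0.2,0, 0.8,0,0.25,0, 1,0,0.25,0, 1.1,0,0.25,0, 1.2,0,0.25,0, 1.3,0,0.25,0, 1.4,0,0.25,0, 1.4,0,0.25,0, 1.4,0,0.25,0]'; python3 go.py .527 .0838 .0935 91.7
```

```text
time_s: 7.9
tcp_pos: [0.527, 0.0838, 0.0956]
eef_rot: [-80.1, 90.0, 11.6]
contact_force: [0.6, 0.1, -1.4]
gripper_width: 0.0622
t 7.9 tcp [0.527  0.0838 0.0956] jaw 91.65 F [ 0.6  0.1 -1.4] w 0.0622
shift cm tool xyz [ 0.21  0.   -0.  ] turn -0.1
```

```bash
python3 -m handwheel '[0.05,0,0,0, 0.1,0,0,0, 0.15,0,0,0, 0.2,0,0,0, 0.25,0,0,0, 0.3,0,0,0, 0.3,0,0,0, 0.3,0,0,0, 0.3,0,0,0, 0.3,0,0,0]'; python3 go.py .527 .0838 .0935 91.7
```

```text
time_s: 9.15
tcp_pos: [0.5279, 0.084, 0.0933]
eef_rot: [-84.6, 89.9, 7.1]
contact_force: [0.6, -0.4, 5.5]
gripper_width: 0.0617
t 9.15 tcp [0.5279 0.084  0.0933] jaw 91.67 F [ 0.6 -0.4  5.5] w 0.0617
shift cm tool xyz [-0.02  0.09 -0.01] turn -0.0
```

```bash
python3 -m handwheel '[-0.05,0,0,0, -0.02,-0.15,0,0, 0.01,-0.3,0,0, 0.05,-0.45,0,0, 0.08,-0.6,0,0, 0.11,-0.75,0,0, 0.14,-0.9,0,0, 0.16,-1,0,0, 0.16,-1,0,0, 0.16,-1,0,0]'; python3 go.py .527 .0838 .0935 91.7; python3 pic.py b2 210 135 200 170
```

```text
time_s: 10.4
tcp_pos: [0.5369, 0.0841, 0.0908]
eef_rot: [111.2, 90.0, -157.2]
contact_force: [-0.8, -0.1, 1.0]
gripper_width: 0.0621
t 10.4 tcp [0.5369 0.0841 0.0908] jaw 91.64 F [-0.8 -0.1  1. ] w 0.0621
shift cm tool xyz [-0.27  0.99  0.  ] turn -0.1
```

View pics/b2.png

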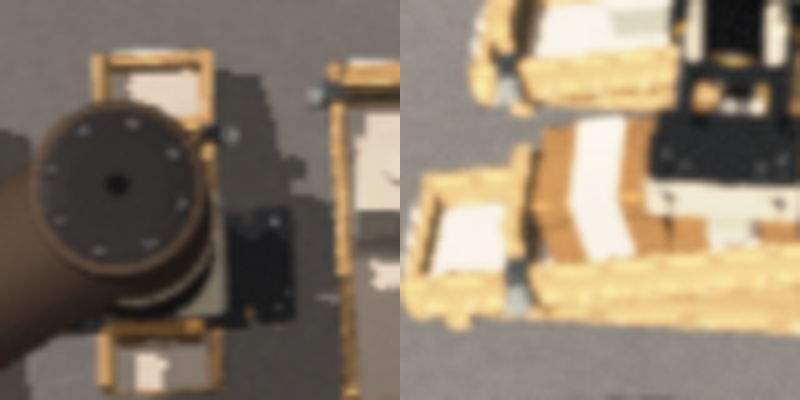

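The held box has now reached the front box (crop x≈670), and the stop board is at crop x≈525. I'll keep going slowly.

```bash
python3 -m handwheel '[0.02,-0.1,0,0, 0.04,-0.2,0,0, 0.06,-0.3,0,0, 0.08,-0.4,0,0, 0.1,-0.5,0,0, 0.12,-0.6,0,0, 0.12,-0.6,0,0, 0.12,-0.6,0,0, 0.12,-0.6,0,0, 0.12,-0.6,0,0]'; python3 go.py .527 .0838 .0935 91.7; python3 pic.py b3 210 135 200 170
```

```text
time_s: 11.75
tcp_pos: [0.5431, 0.0843, 0.0899]
eef_rot: [-65.4, 90.0, 26.2]
contact_force: [0.4, 0.0, -1.2]
gripper_width: 0.0621
t 11.75 tcp [0.5431 0.0843 0.0899] jaw 91.64 F [ 0.4  0.  -1.2] w 0.0621
shift cm tool xyz [-0.37  1.61 -0.01] turn -0.1
```

View pics/b3.png

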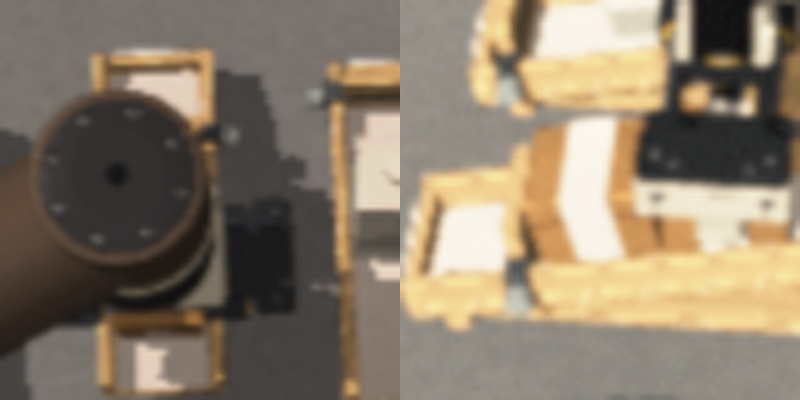

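```bash
python3 -m handwheel '[0.01,-0.05,0,0, 0.02,-0.1,0,0, 0.03,-0.15,0,0, 0.04,-0.2,0,0, 0.05,-0.25,0,0, 0.06,-0.3,0,0, 0.06,-0.3,0,0, 0.06,-0.3,0,0, 0.06,-0.3,0,0, 0.06,-0.3,0,0]'; python3 go.py .527 .0838 .0935 91.7
python3 -m handwheel '[0.01,-0.05,0,0, 0.02,-0.1,0,0, 0.03,-0.15,0,0, 0.04,-0.2,0,0, 0.04,-0.2,0,0, 0.04,-0.2,0,0, 0.04,-0.2,0,0, 0.04,-0.2,0,0, 0.04,-0.2,0,0, 0.04,-0.2,0,0]'; python3 go.py .527 .0838 .0935 91.7
```

```text
time_s: 13.1
tcp_pos: [0.546, 0.0844, 0.0892]
eef_rot: [-65.1, 90.0, 26.6]
contact_force: [0.1, 0.1, -1.7]
gripper_width: 0.0618
t 13.1 tcp [0.546  0.0844 0.0892] jaw 91.64 F [ 0.1  0.1 -1.7] w 0.0618
shift cm tool xyz [-0.43  1.9  -0.  ] turn -0.1
time_s: 14.35
tcp_pos: [0.548, 0.0844, 0.0887]
eef_rot: [-50.5, 90.0, 41.1]
contact_force: [-0.3, 1.2, -1.4]
gripper_width: 0.0622
t 14.35 tcp [0.548  0.0844 0.0887] jaw 91.64 F [-0.3  1.2 -1.4] w 0.0622
shift cm tool xyz [-0.48  2.1  -0.  ] turn -0.1
```

```bash
python3 -m handwheel '[0.01,-0.05,0,0, 0.02,-0.1,0,0, 0.03,-0.15,0,0, 0.04,-0.2,0,0, 0.05,-0.25,0,0, 0.05,-0.25,0,0, 0.05,-0.25,0,0, 0.05,-0.25,0,0, 0.05,-0.25,0,0, 0.05,-0.25,0,0]'; python3 go.py .527 .0838 .0935 91.7;python3 pic.py b4 210 135 200 170
```

```text
time_s: 15.6
tcp_pos: [0.5489, 0.0841, 0.0882]
eef_rot: [103.2, 89.8, -165.2]
contact_force: [-8.8, 0.5, 6.1]
gripper_width: 0.0614
t 15.6 tcp [0.5489 0.0841 0.0882] jaw 91.63 F [-8.8  0.5  6.1] w 0.0614
shift cm tool xyz [-0.53  2.19  0.03] turn -0.1
```

View pics/b4.png

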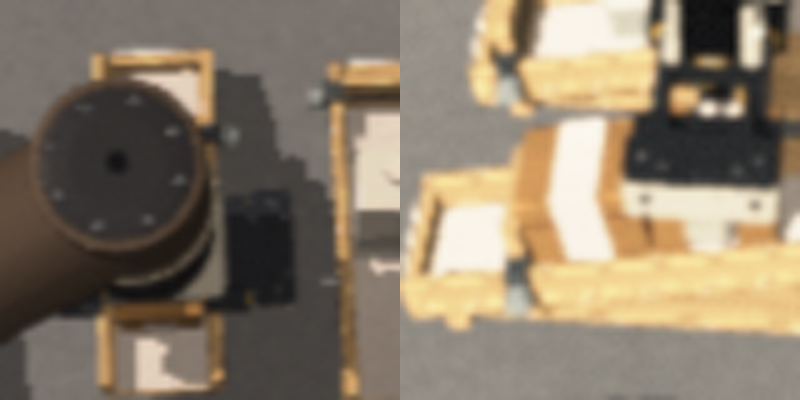

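The row is home: the tool felt −8.8 N and stopped 1.5 mm short of its command. Next I'll relax the grip and rock the new box down onto the deck.

```bash
python3 -m handwheel '[-0.04,0.2,0,0, -0.07,0.4,0,0, -0.07,0.4,0,0, 0.12,0.18,0,0, 0.32,-0.06,0,0, 0.54,-0.28,0,0, 0.78,-0.48,0,0, 0.81,-0.48,0,0, 0.81,-0.48,0,0, 0.81,-0.48,0,0]' 4 6; python3 go.py .527 .0838 .0935 91.7;python3 pic.py b5 210 135 200 170
```

```text
time_s: 16.95
tcp_pos: [0.5555, 0.0847, 0.0803]
eef_rot: [-81.3, 90.0, 10.3]
contact_force: [-0.1, -0.0, 3.2]
gripper_width: 0.0619
t 16.95 tcp [0.5555 0.0847 0.0803] jaw 91.66 F [-0.1 -0.   3.2] w 0.0619
shift cm tool xyz [-1.32  2.86 -0.01] turn -0.0
```

View pics/b5.png

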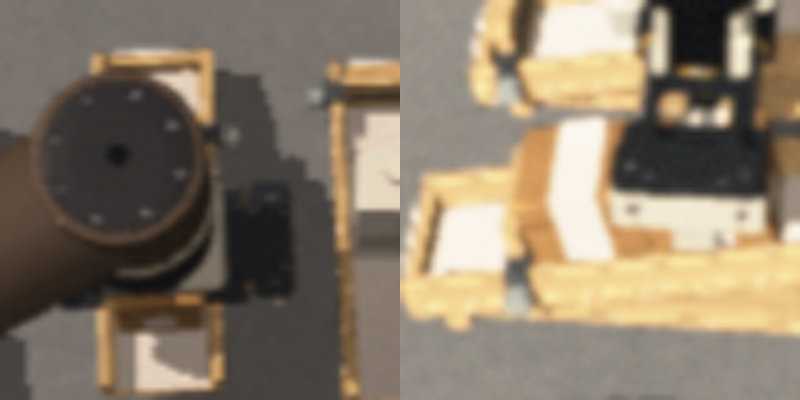

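```bash
python3 -m handwheel '[0.01,-0.05,0,0, 0.02,-0.1,0,0, 0.03,-0.15,0,0, 0.04,-0.2,0,0, 0.05,-0.25,0,0, 0.06,-0.3,0,0, 0.07,-0.35,0,0, 0.08,-0.4,0,0, 0.08,-0.4,0,0, 0.08,-0.4,0,0]' 4 12; python3 go.py .5594 .0847 .0795 91.7
```

```text
time_s: 18.3
tcp_pos: [0.5569, 0.0846, 0.0794]
eef_rot: [94.9, 89.8, -173.5]
contact_force: [-11.5, 4.2, 11.8]
gripper_width: 0.0621
t 18.3 tcp [0.5569 0.0846 0.0794] jaw 91.63 F [-11.5   4.2  11.8] w 0.0621
shift cm tool xyz [-0.01 -0.25  0.  ] turn -0.1
```

```bash
python3 -m handwheel '[0,0,0,0, 0,0,0,0, 0,0,0,0, -0.5,0,0,0, -2,0,0,0, -4,0,0,0, -7,0,0,0, -10,1,0,0, -12,4,0,0, -12,7,0,0]' 8.76; python3 go.py .3 .3 .2 98;python3 pic.py b6 210 135 200 170
```

```text
time_s: 19.55
tcp_pos: [0.4897, 0.0831, 0.2022]
eef_rot: [-66.2, 89.8, 25.4]
contact_force: [-0.0, -0.3, 0.1]
gripper_width: 0.0877
t 19.55 tcp [0.4897 0.0831 0.2022] jaw 91.64 F [-0.  -0.3  0.1] w 0.0877
shift cm tool xyz [ 0.18 18.34 22.22] turn -6.4
```

View pics/b6.png

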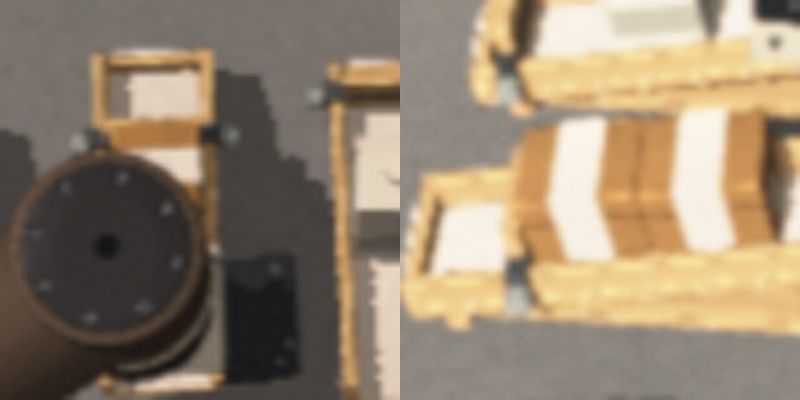

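```bash
python3 go.py .517 .318 .18 98; python3 -m handwheel '[0,0,2,0, 0,0,6,-1, 0,0,11,-2.5, 0,-0.5,15.5,-4, 0,-1.5,19.5,-6, 0,-2.2,22.5,-6.4, 1,-2.1,23.4,-6.4, 2,-2.1,23.4,-6.4, 2.2,-2.1,23.4,-6.4, 2.2,-2.1,23.4,-6.4]'; python3 go.py .517 .318 .058 98;python3 pic.py b7 140 160 230 240
```

```text
t 19.65 tcp [0.4874 0.0825 0.2012] jaw 91.66 F [-0.2  0.7  0.5] w 0.0876
shift cm tool xyz [ 2.17 -3.64 23.45] turn -6.3
time_s: 20.9
tcp_pos: [0.5036, 0.3165, 0.1774]
eef_rot: [162.3, 90.0, -99.7]
contact_force: [0.4, -0.5, 0.5]
gripper_width: 0.0873
t 20.9 tcp [0.5036 0.3165 0.1774] jaw 98.01 F [ 0.4 -0.5  0.5] w 0.0873
shift cm tool xyz [11.94 -1.35 -0.03] turn 0.0
```

View pics/b7.png

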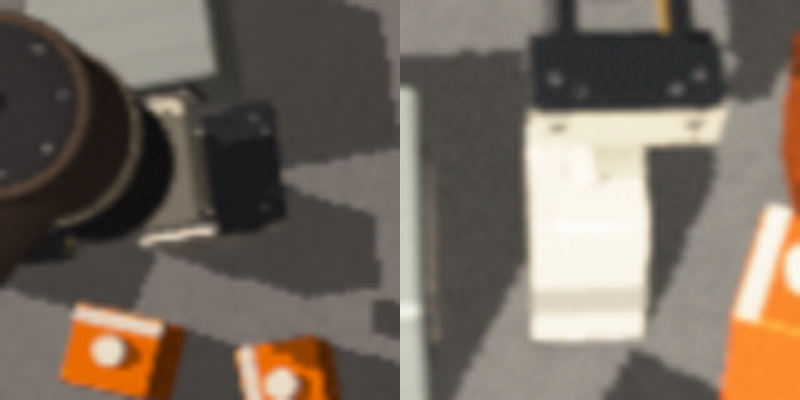

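White loose carton, side crop (590,240), is under the gripper. Its 56 mm face is towards the camera, and the napkin holder on the left has clearance. I'll shift 13.5 mm forward and descend.

```bash
python3 -m handwheel '[0,-0.6,0,0, 0.5,-1.3,0,0, 2,-1.35,0,0, 4,-1.35,0,0, 6,-1.35,0,0, 8,-1.35,0,0, 10,-1.35,0,0, 11.2,-1.35,0,0, 11.9,-1.35,0,0, 11.9,-1.35,0,0]'
python3 -m handwheel '[0,0,0,0, 0,0,0,0, 0,0,0,0, 0,0,0,0, 0,0,0,0, 0,0,0,0, 0,0,0,0, 0,0,0,0, 0,0,0,0, 0,0,0,0]' 4 35
python3 pic.py b8 140 160 230 240; python3 go.py .5 .1 .3 91.0
```

```text
time_s: 22.25
tcp_pos: [0.5168, 0.319, 0.058]
eef_rot: [134.8, 90.0, -127.2]
contact_force: [0.3, -0.5, -0.0]
gripper_width: 0.0879
time_s: 23.5
tcp_pos: [0.5171, 0.3191, 0.0588]
eef_rot: [-85.5, 90.0, 12.6]
contact_force: [-1.5, -1.3, 5.4]
gripper_width: 0.0617
t 23.6 tcp [0.5171 0.3192 0.0588] jaw 98.05 F [-0.6 -1.8  5.8] w 0.0615
shift cm tool xyz [-24.12   4.75 -21.46] turn 7.0
```

View pics/b8.png

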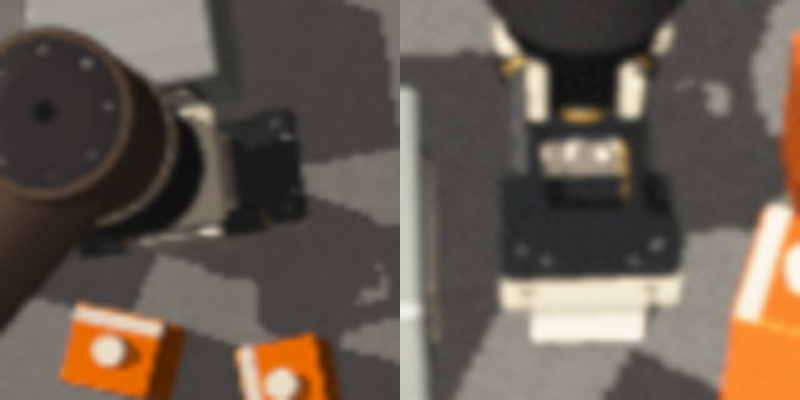

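```bash
python3 go.py .530 -.0895 .25 91.0
python3 -m handwheel '[-1,0,0,0, -3.5,0,0,0, -8,0,0,0, -13,0,0,0, -17.5,0.5,-1.5,1, -19,1.5,-5,2, -19.2,2,-10,3, -19.2,2.5,-15,4, -19.2,3,-20,5, -19.2,3.5,-25,6]'; python3 go.py .530 -.0895 .25 91.0
```

```text
t 23.6 tcp [0.5171 0.3192 0.0588] jaw 98.05 F [-0.6 -1.8  5.8] w 0.0615
shift cm tool xyz [-19.12   4.43 -40.64] turn 7.0
time_s: 24.85
tcp_pos: [0.5166, 0.0652, 0.2504]
eef_rot: [41.5, 90.0, 133.6]
contact_force: [0.8, -0.3, -3.7]
gripper_width: 0.0616
t 24.85 tcp [0.5166 0.0652 0.2504] jaw 92.03 F [ 0.8 -0.3 -3.7] w 0.0616
shift cm tool xyz [  0.03  -0.79 -15.51] turn 1.0
```

```bash
python3 -m handwheel '[0,-0.2,-4,0.5, 0,-0.4,-8,1, 0,-0.6,-12,1, 0.5,-0.8,-14.5,1, 2.5,-0.8,-15.5,1, 5,-0.8,-15.5,1, 7.5,-0.8,-15.5,1, 9.5,-0.8,-15.5,1, 11,-0.8,-15.5,1, 11.5,-0.8,-15.5,1]'; python3 pic.py b9 255 140 205 120; python3 go.py .530 -.0895 .121 91.0
```

```text
time_s: 26.1
tcp_pos: [0.5303, -0.0879, 0.1345]
eef_rot: [92.8, 89.9, -176.1]
contact_force: [0.5, -0.4, -2.6]
gripper_width: 0.0621
t 26.2 tcp [ 0.5307 -0.0879  0.1352] jaw 91.05 F [-0.6  0.3 -3.5] w 0.0621
shift cm tool xyz [ 1.42  0.07 -0.16] turn 0.0
```

View pics/b9.png

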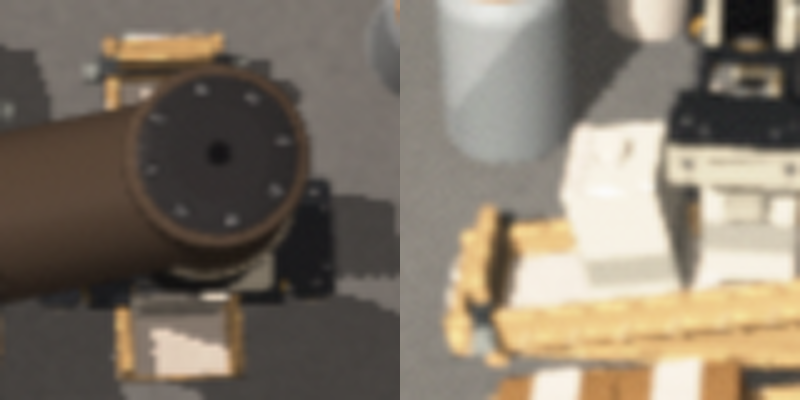

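```bash
python3 -m handwheel '[0.3,0,-0.1,0, 0.6,0,-0.1,0, 0.9,0,-0.1,0, 1.1,0,-0.1,0, 1.25,0,-0.1,0, 1.3,0,-0.1,0, 1.35,0,-0.1,0, 1.4,0,-0.1,0, 1.4,0,-0.1,0, 1.4,0,-0.1,0]'; python3 go.py .530 -.0895 .12 91.0;  python3 -m handwheel '[0.05,0,0,0, 0.1,0,0,0, 0.15,0,0,0, 0.2,0,0,0, 0.2,0,0,0, 0.2,0,0,0, 0.2,0,0,0, 0.2,0,0,0, 0.2,0,0,0, 0.2,0,0,0]'; python3 go.py .530 -.0895 .12 91.0
```

```text
time_s: 27.45
tcp_pos: [0.5308, -0.0889, 0.1214]
eef_rot: [-86.8, 90.0, 4.2]
contact_force: [-0.1, 0.4, -3.6]
gripper_width: 0.0621
t 27.45 tcp [ 0.5308 -0.0889  0.1214] jaw 91.04 F [-0.1  0.4 -3.6] w 0.0621
shift cm tool xyz [ 0.14  0.08 -0.05] turn 0.0
time_s: 28.7
tcp_pos: [0.5317, -0.0889, 0.1208]
eef_rot: [-98.6, 89.9, -7.5]
contact_force: [-1.7, 1.4, 8.6]
gripper_width: 0.0617
t 28.7 tcp [ 0.5317 -0.0889  0.1208] jaw 91.08 F [-1.7  1.4  8.6] w 0.0617
shift cm tool xyz [ 0.08  0.17 -0.05] turn 0.1
```

```bash
python3 -m handwheel '[-0.18,0,0,0, -0.14,-0.2,0,0, -0.1,-0.4,0,0, -0.05,-0.6,0,0, -0.01,-0.8,0,0, 0.03,-1,0,0, 0.08,-1.2,0,0, 0.12,-1.4,0,0, 0.16,-1.6,0,0, 0.16,-1.6,0,0]' 4 50; python3 go.py .530 -.0895 .12 91.0; python3 pic.py c1 255 140 205 120
```

```text
time_s: 29.95
tcp_pos: [0.547, -0.0886, 0.1177]
eef_rot: [-90.0, 90.0, 1.1]
contact_force: [-0.7, -0.5, 1.1]
gripper_width: 0.0617
t 29.95 tcp [ 0.547  -0.0886  0.1177] jaw 91.04 F [-0.7 -0.5  1.1] w 0.0617
shift cm tool xyz [-0.23  1.7  -0.06] turn 0.0
```

View pics/c1.png

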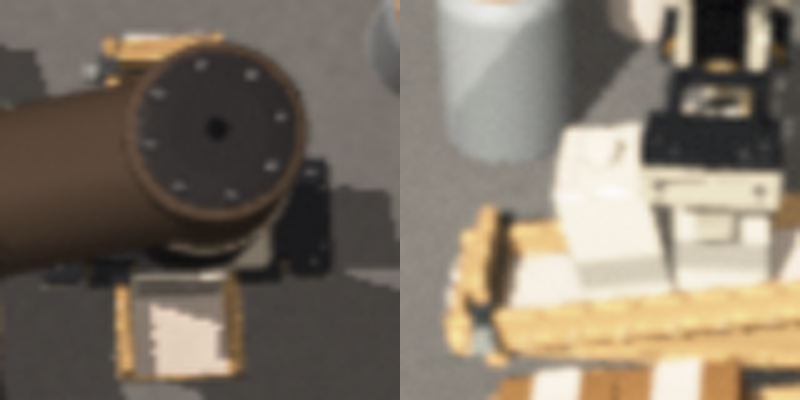

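```bash
python3 -m handwheel '[0.01,-0.15,0,0, 0.04,-0.3,0,0, 0.07,-0.45,0,0, 0.1,-0.6,0,0, 0.14,-0.75,0,0, 0.17,-0.9,0,0, 0.2,-1.05,0,0, 0.23,-1.2,0,0, 0.27,-1.35,0,0, 0.3,-1.5,0,0]'; python3 go.py .530 -.0895 .12 91.0; python3 pic.py c2 255 140 205 120
```

```text
time_s: 31.3
tcp_pos: [0.5619, -0.0884, 0.1148]
eef_rot: [-143.6, 90.0, -52.5]
contact_force: [-0.8, 0.5, -2.9]
gripper_width: 0.0617
t 31.3 tcp [ 0.5619 -0.0884  0.1148] jaw 91.04 F [-0.8  0.5 -2.9] w 0.0617
shift cm tool xyz [-0.52  3.19 -0.06] turn 0.0
```

View pics/c2.png

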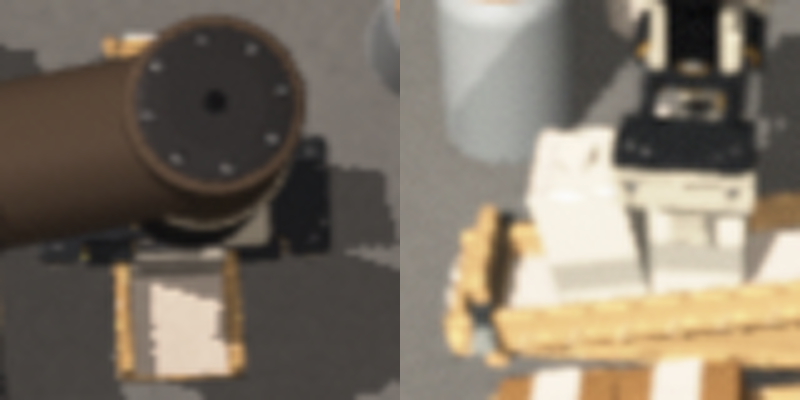

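```bash
python3 -m handwheel '[0.04,-0.15,0,0, 0.07,-0.3,0,0, 0.1,-0.45,0,0, 0.13,-0.6,0,0, 0.16,-0.75,0,0, 0.2,-0.9,0,0, 0.23,-1.05,0,0, 0.26,-1.2,0,0, 0.29,-1.35,0,0, 0.32,-1.5,0,0]'; python3 go.py .530 -.0895 .12 91.0; python3 pic.py c3 255 140 205 120
```

```text
time_s: 32.65
tcp_pos: [0.5768, -0.0881, 0.1115]
eef_rot: [85.5, 90.0, 176.5]
contact_force: [-1.4, 0.2, -2.6]
gripper_width: 0.062
t 32.65 tcp [ 0.5768 -0.0881  0.1115] jaw 91.04 F [-1.4  0.2 -2.6] w 0.062
shift cm tool xyz [-0.85  4.69 -0.06] turn 0.0
```

View pics/c3.png

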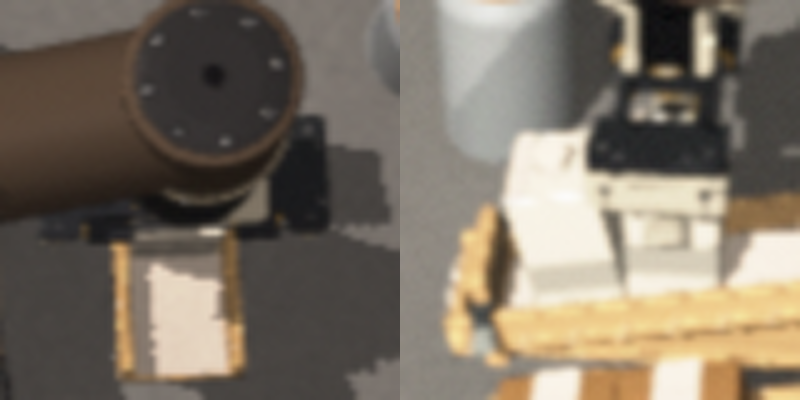

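```bash
python3 -m handwheel '[0.02,-0.1,0,0, 0.04,-0.2,0,0, 0.06,-0.3,0,0, 0.09,-0.4,0,0, 0.11,-0.5,0,0, 0.11,-0.5,0,0, 0.12,-0.55,0,0, 0.13,-0.6,0,0, 0.14,-0.65,0,0, 0.15,-0.7,0,0]'; python3 go.py .530 -.0895 .12 91.0; python3 pic.py c4 255 140 205 120
```

```text
time_s: 34.0
tcp_pos: [0.5838, -0.088, 0.1101]
eef_rot: [93.7, 90.0, -175.3]
contact_force: [-1.0, 0.7, -3.7]
gripper_width: 0.0618
t 34.0 tcp [ 0.5838 -0.088   0.1101] jaw 91.04 F [-1.   0.7 -3.7] w 0.0618
shift cm tool xyz [-0.99  5.38 -0.05] turn 0.0
```

View pics/c4.png

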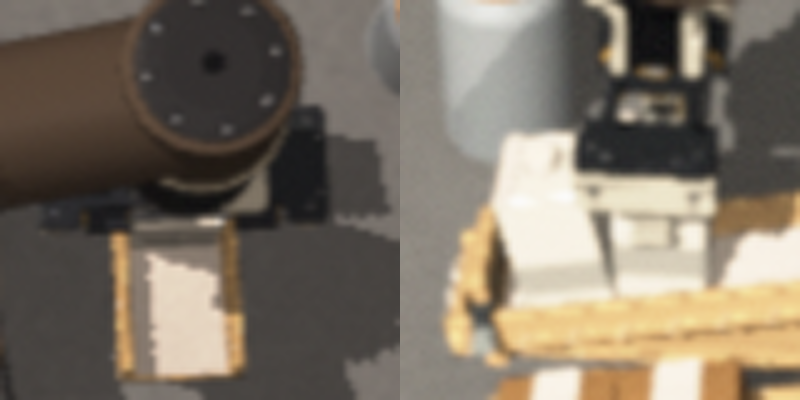

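```bash
python3 -m handwheel '[0.01,-0.05,0,0, 0.02,-0.1,0,0, 0.03,-0.15,0,0, 0.04,-0.2,0,0, 0.05,-0.25,0,0, 0.06,-0.3,0,0, 0.06,-0.3,0,0, 0.06,-0.3,0,0, 0.06,-0.3,0,0, 0.06,-0.3,0,0]'; python3 go.py .587 -.0895 .1095 91.0
```

```text
time_s: 35.35
tcp_pos: [0.5868, -0.0879, 0.1095]
eef_rot: [-81.5, 90.0, 9.6]
contact_force: [-0.3, 0.4, -3.6]
gripper_width: 0.0616
t 35.35 tcp [ 0.5868 -0.0879  0.1095] jaw 91.04 F [-0.3  0.4 -3.6] w 0.0616
shift cm tool xyz [-0.   -0.01 -0.16] turn 0.0
```

```bash
python3 -m handwheel '[0.01,-0.05,0,0, 0.02,-0.1,0,0, 0.03,-0.15,0,0, 0.04,-0.2,0,0, 0.05,-0.25,0,0, 0.06,-0.3,0,0, 0.06,-0.3,0,0, 0.06,-0.3,0,0, 0.06,-0.3,0,0, 0.06,-0.3,0,0]'; python3 go.py .590 -.0895 .1088 91.0; python3 pic.py c5 255 140 205 120
```

```text
time_s: 36.6
tcp_pos: [0.5899, -0.0879, 0.1089]
eef_rot: [-85.6, 90.0, 5.4]
contact_force: [-0.2, -1.0, -3.1]
gripper_width: 0.0618
t 36.6 tcp [ 0.5899 -0.0879  0.1089] jaw 91.04 F [-0.2 -1.  -3.1] w 0.0618
shift cm tool xyz [ 0.01 -0.01 -0.16] turn 0.0
```

View pics/c5.png

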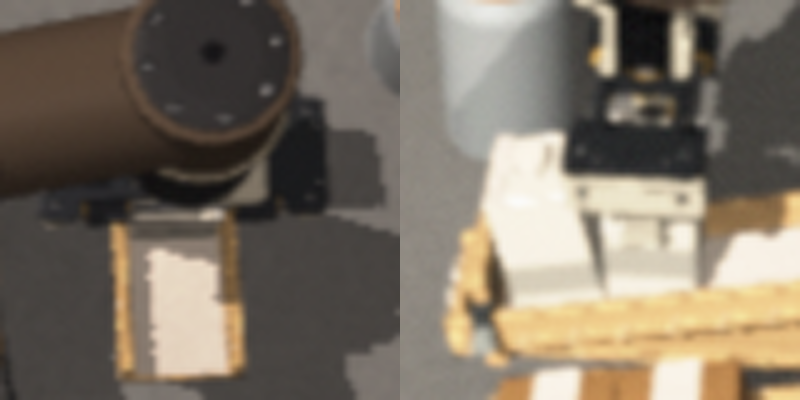

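```bash
python3 -m handwheel '[0.01,-0.05,0,0, 0.02,-0.1,0,0, 0.03,-0.15,0,0, 0.04,-0.2,0,0, 0.05,-0.25,0,0, 0.06,-0.3,0,0, 0.06,-0.3,0,0, 0.06,-0.3,0,0, 0.06,-0.3,0,0, 0.06,-0.3,0,0]'; python3 go.py .593 -.0895 .1082 91.0
```

```text
time_s: 37.95
tcp_pos: [0.5929, -0.0878, 0.1083]
eef_rot: [-76.4, 90.0, 14.7]
contact_force: [-0.5, 0.2, -3.4]
gripper_width: 0.0618
t 37.95 tcp [ 0.5929 -0.0878  0.1083] jaw 91.05 F [-0.5  0.2 -3.4] w 0.0618
shift cm tool xyz [ 0.01 -0.01 -0.17] turn 0.0
```

```bash
python3 -m handwheel '[0.01,-0.05,0,0, 0.02,-0.1,0,0, 0.03,-0.15,0,0, 0.04,-0.2,0,0, 0.05,-0.25,0,0, 0.06,-0.3,0,0, 0.06,-0.3,0,0, 0.06,-0.3,0,0, 0.06,-0.3,0,0, 0.06,-0.3,0,0]'; python3 go.py .596 -.0895 .1075 91.0; python3 pic.py c6 255 140 205 120
```

```text
time_s: 39.2
tcp_pos: [0.5958, -0.0877, 0.1077]
eef_rot: [-93.0, 90.0, -1.9]
contact_force: [-0.6, -0.5, -2.9]
gripper_width: 0.0618
t 39.2 tcp [ 0.5958 -0.0877  0.1077] jaw 91.04 F [-0.6 -0.5 -2.9] w 0.0618
shift cm tool xyz [ 0.02 -0.01 -0.18] turn 0.0
```

View pics/c6.png

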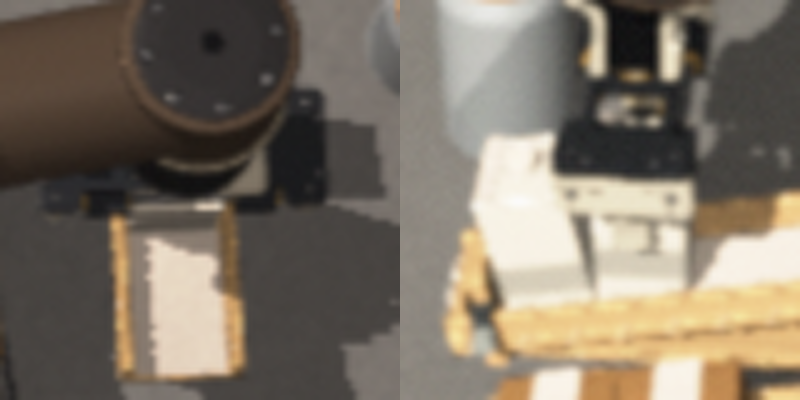

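```bash
python3 -m handwheel '[0.01,-0.05,0,0, 0.02,-0.1,0,0, 0.03,-0.15,0,0, 0.04,-0.2,0,0, 0.05,-0.25,0,0, 0.06,-0.3,0,0, 0.06,-0.3,0,0, 0.06,-0.3,0,0, 0.06,-0.3,0,0, 0.06,-0.3,0,0]'; python3 go.py .599 -.0895 .1069 91.0
```

```text
time_s: 40.55
tcp_pos: [0.5989, -0.0877, 0.1071]
eef_rot: [-87.5, 90.0, 3.5]
contact_force: [-0.4, 1.2, -4.8]
gripper_width: 0.0617
t 40.55 tcp [ 0.5989 -0.0877  0.1071] jaw 91.05 F [-0.4  1.2 -4.8] w 0.0617
shift cm tool xyz [ 0.02 -0.01 -0.18] turn 0.0
```

```bash
python3 -m handwheel '[0.01,-0.05,0,0, 0.02,-0.1,0,0, 0.03,-0.15,0,0, 0.04,-0.2,0,0, 0.05,-0.25,0,0, 0.06,-0.3,0,0, 0.06,-0.3,0,0, 0.06,-0.3,0,0, 0.06,-0.3,0,0, 0.06,-0.3,0,0]'; python3 go.py .602 -.0895 .1063 91.0; python3 pic.py c7 255 140 205 120
```

```text
time_s: 41.8
tcp_pos: [0.6019, -0.0876, 0.1065]
eef_rot: [-85.4, 90.0, 5.7]
contact_force: [-0.6, -0.3, -3.1]
gripper_width: 0.0618
t 41.8 tcp [ 0.6019 -0.0876  0.1065] jaw 91.05 F [-0.6 -0.3 -3.1] w 0.0618
shift cm tool xyz [ 0.02 -0.01 -0.19] turn 0.0
```

View pics/c7.png

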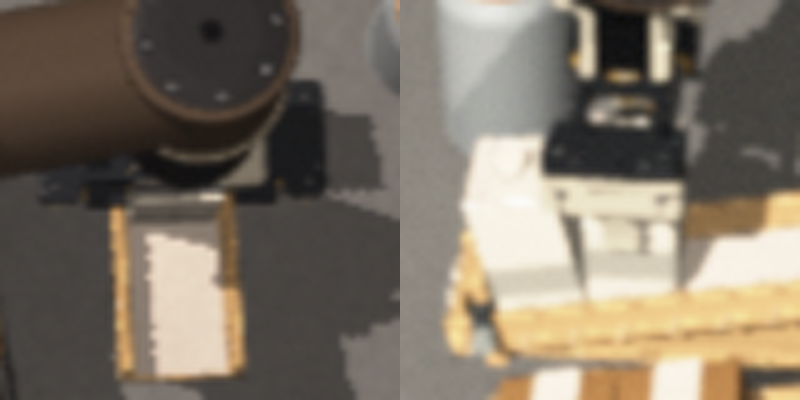

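```bash
python3 -m handwheel '[0.01,-0.05,0,0, 0.02,-0.1,0,0, 0.03,-0.15,0,0, 0.04,-0.2,0,0, 0.05,-0.25,0,0, 0.06,-0.3,0,0, 0.06,-0.3,0,0, 0.06,-0.3,0,0, 0.06,-0.3,0,0, 0.06,-0.3,0,0]'; python3 go.py .605 -.0895 .1056 91.0
```

```text
time_s: 43.15
tcp_pos: [0.6041, -0.0877, 0.1058]
eef_rot: [96.0, 89.9, -172.9]
contact_force: [-5.8, -0.4, 0.8]
gripper_width: 0.062
t 43.15 tcp [ 0.6041 -0.0877  0.1058] jaw 91.04 F [-5.8 -0.4  0.8] w 0.062
shift cm tool xyz [ 0.02 -0.09 -0.18] turn 0.0
```

```bash
python3 -m handwheel '[0.01,-0.05,0,0, 0.02,-0.1,0,0, 0.02,-0.1,0,0, 0.02,-0.1,0,0, 0.02,-0.1,0,0, 0.02,-0.1,0,0, 0.02,-0.1,0,0, 0.02,-0.1,0,0, 0.02,-0.1,0,0, 0.02,-0.1,0,0]'; python3 go.py .606 -.0895 .1056 91.0;python3 pic.py c8 255 140 205 120
```

```text
time_s: 44.4
tcp_pos: [0.6043, -0.0878, 0.1055]
eef_rot: [95.0, 89.8, -173.9]
contact_force: [-7.3, 0.6, 2.6]
gripper_width: 0.062
t 44.4 tcp [ 0.6043 -0.0878  0.1055] jaw 91.03 F [-7.3  0.6  2.6] w 0.062
shift cm tool xyz [-0.01 -0.17 -0.17] turn 0.0
```

View pics/c8.png

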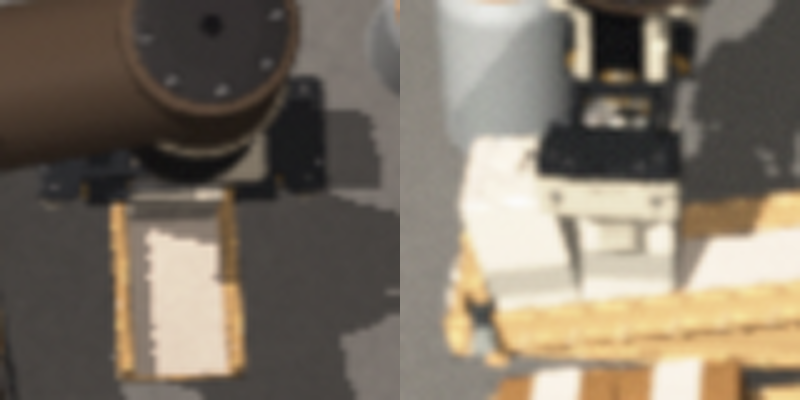

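```bash
python3 -m handwheel '[-0.04,0.2,0,0, -0.08,0.4,0,0, -0.08,0.4,0,0, 0.08,0,0,0, 0.26,-0.4,0,0, 0.46,-0.78,0,0, 0.68,-1.16,0,0, 0.72,-1.16,0,0, 0.72,-1.16,0,0, 0.72,-1.16,0,0]' 4 8; python3 go.py .606 -.0895 .1056 91.0;python3 pic.py c9 255 140 205 120
```

```text
time_s: 45.75
tcp_pos: [0.6178, -0.0873, 0.0987]
eef_rot: [-82.4, 89.9, 8.7]
contact_force: [0.4, 0.1, -1.2]
gripper_width: 0.0613
t 45.75 tcp [ 0.6178 -0.0873  0.0987] jaw 91.05 F [ 0.4  0.1 -1.2] w 0.0613
shift cm tool xyz [-0.69  1.19 -0.2 ] turn 0.0
```

View pics/c9.png

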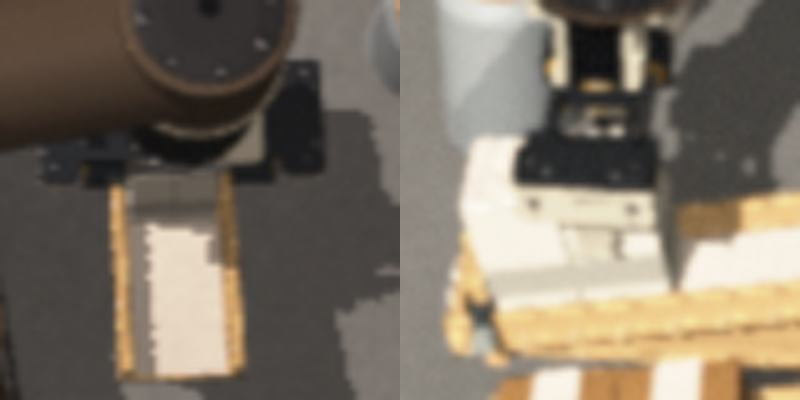

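```bash
python3 -m handwheel '[0.03,0,0,0, 0.06,0,0,0, 0.07,-0.05,0,0, 0.08,-0.1,0,0, 0.09,-0.15,0,0, 0.1,-0.2,0,0, 0.11,-0.25,0,0, 0.12,-0.3,0,0, 0.12,-0.3,0,0, 0.12,-0.3,0,0]' 4 12; python3 go.py .6207 -.0895 .0975 91.0;python3 pic.py d0 255 140 205 120
```

```text
time_s: 47.1
tcp_pos: [0.6191, -0.0873, 0.098]
eef_rot: [93.4, 89.9, -175.6]
contact_force: [-6.0, 3.0, 12.0]
gripper_width: 0.0617
t 47.1 tcp [ 0.6191 -0.0873  0.098 ] jaw 91.05 F [-6.  3. 12.] w 0.0617
shift cm tool xyz [ 0.05 -0.15 -0.22] turn 0.1
```

View pics/d0.png

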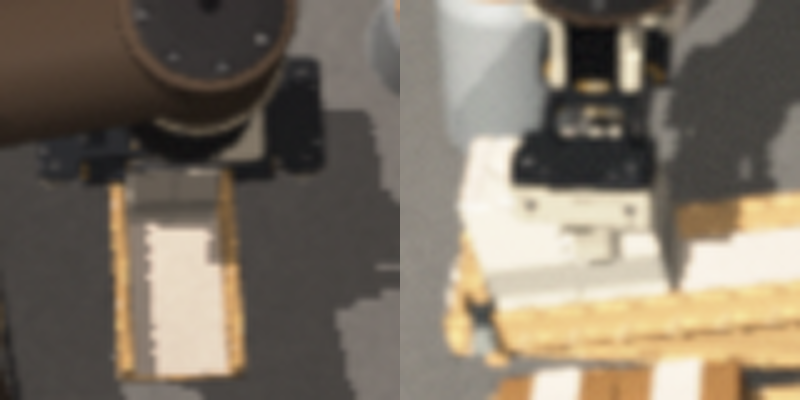

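```bash
python3 -m handwheel '[0,0,0,0, 0,0,0,0, 0,0,0,0, -0.5,0,0,0, -2,0,0,0, -4.5,0,0,0, -8,0,0,0, -12,0,0,0, -14,3,0,0, -14,7,0,0]' 8.76; python3 go.py .45 .3 .2 91
python3 -m handwheel '[0,5,0,0, 0,6,-5,0, 0,6,-10,0, 0,6,-16,0, 0,6,-22,0, 0,6,-28,0, 0,6,-33,0, 0,6,-36,0, 0,6,-38,0, 0,6,-38,0]'
python3 pic.py d1 225 140 195 120;python3 - <<'E'
import pickle,cv2
T,S=pickle.load(open("last.pkl","rb"))
a=cv2.resize(S["image"][120:240,190:310],None,fx=5,fy=5,interpolation=2);cv2.imwrite("pics/d2.png",a[:,:,::-1])
b=cv2.resize(T["image"][135:225,220:310],None,fx=6.5,fy=6.5,interpolation=2);cv2.imwrite("pics/d3.png",b[:,:,::-1])
E
```

```text
time_s: 48.45
tcp_pos: [0.5511, -0.0885, 0.2402]
eef_rot: [-89.1, 89.7, 1.9]
contact_force: [-0.5, 0.3, -0.7]
gripper_width: 0.0876
t 48.45 tcp [ 0.5511 -0.0885  0.2402] jaw 91.06 F [-0.5  0.3 -0.7] w 0.0876
shift cm tool xyz [ 3.98  9.42 39.03] turn 0.1
time_s: 49.7
tcp_pos: [0.4971, -0.4704, 0.2374]
eef_rot: [-134.4, 90.0, -43.5]
contact_force: [-0.8, 0.5, -0.1]
gripper_width: 0.0874
```

View pics/d2.png

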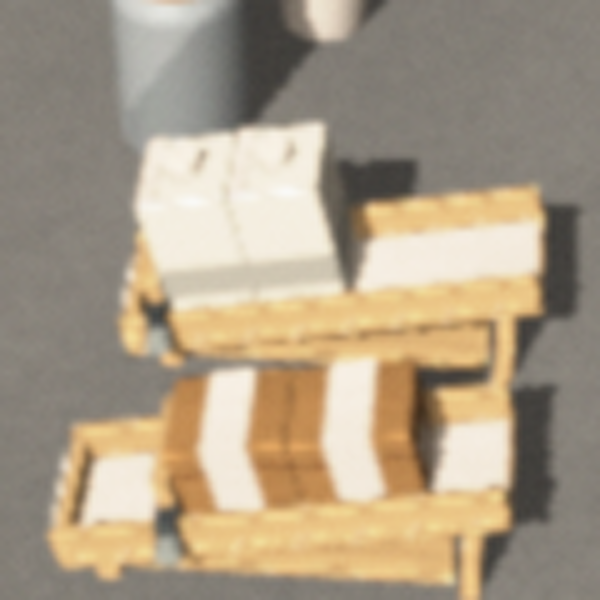

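View pics/d3.png

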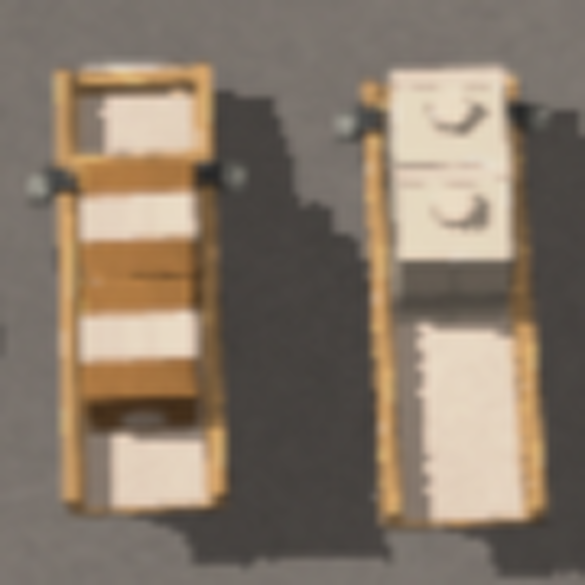

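```bash
python3 - <<'E'
from h import *
from m4 import FR
import pickle
T,S=pickle.load(open("last.pkl","rb"))
g=lambda l:[(x/6.5-.5+220,y/6.5-.5+135) for x,y in l]
def q(n,l,h):
    o,M=FR[n];return ((onplane(T,g(l),o+h*M[:,2],M[:,2])-o)@M*1000).round(1).tolist()
print("carton top FL,FR,seamL,seamR,RL,RR",q("carton",[(390,70),(506,67),(395,167),(510,166),(397,263),(513,261)],.1))
print("box",q("box",[(80,163),(197,162),(78,277),(197,273),(82,398),(200,396)],.06))
print("stop top rear edge box",q("box",[(90,163),(180,161)],.045))
E
```

```text
carton top FL,FR,seamL,seamR,RL,RR [[-6.4, 31.7, 100.0], [-6.8, -31.7, 100.0], [-64.0, 31.3, 100.0], [-65.6, -30.8, 100.0], [-119.7, 32.5, 100.0], [-120.6, -29.4, 100.0]]
box [[-51.9, 29.4, 60.0], [-54.4, -35.6, 60.0], [-119.6, 31.7, 60.0], [-120.3, -33.5, 60.0], [-189.7, 30.9, 60.0], [-191.5, -32.9, 60.0]]
stop top rear edge box [[-45.7, 24.8, 45.0], [-46.9, -25.7, 45.0]]
```

```bash
python3 -c "
from plant import workorder
print(workorder.close_job())"
```

```text
the job is handed in; nothing more can be done
None
```

I restocked both bins and handed the job in after about 50 s of robot time; no verdict was reported.

**What I did:** I gripped each new item across its 62 mm side and used its lower front edge, low down, to push the row to the stop in steps of 1.5 mm or less. I then rocked the item flat onto the deck, closed it up against the front one and released it. I took the white loose carton and left the orange and turquoise ones alone.

**Stop contact:** The box row pushed back with about 9 N at its stop and 11.5 N along the push when closing up. The carton row gave 6–7 N at its stop and 6 N when closing up. These were read at the end of moves, so shorter peaks could have gone unseen.

**Last images:**

| Check | Cartons | Boxes |
|---|---|---|
| Row length, measured (expected) | 113 mm (112) | 137 mm (140) |
| Front face, on the bin's x axis | −7 mm | −53 mm |
| Stop face seen at the start | about −8 mm | about −55 mm |
| Off mid-lane | within about 3 mm | within about 3 mm |
| Skew | 1.5° or less | about 2° or less |

- **Gaps and neighbours:** No gaps showed between the items in either row. The arm never came near the napkin holder, jar or cups, though I did not measure them again at the end.
- **Disagreement:** The front positions worked out from the tool when the rows stopped (cartons −3.5 mm, boxes −49 mm) differ from the image values by 3–4 mm. I put this down to uncertainty in where the grip sat on each item. The stops themselves were hidden behind the stock in the last views, so I rely on the felt contact for "fully home".

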